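Tuck the drip strip under the sign's lapped slat

TASK

Throw the black-knobbed lever on the sign board over into the notch with the green flag, so that the two stop pins sink into the board. Then pick up the aluminium drip strip by its wooden batten and slide its front edge under the loose red slat, square and centred on it, until the red line on the strip lies at the slat's edge, without lifting the slat and without knocking the jar, the brush pot or the screwdriver about. Finish while holding on: keep the gripper on the strip, pressing it flat on the board with about 10 to 15 newtons, and do not let go.

Things in the scene. Friction and masses are not known exactly. Their poses are not given: they have to be found in the camera images.
- board: Plywood sign board fixed on the table, 340 x 360 x 24 mm (x, y, z), turned up to 0.15 rad; origin at the centre of its underside, z up, x from the robot's side towards the slats, y left. Red slats 250 mm wide, centred on y = 0: the loose one from x = 30 mm, and over its rear from x = 108 mm a fixed one, top 31 mm above the board. Lever at the near left, stop pins in front of the loose slat.
- slat_line (a point): Point on the board's top below the middle of the loose slat's front edge (board x 30, y 0, z 24 mm); axes as the board, the edge runs along y. The gap under the slat is 9 mm high, closed 53 mm behind this line by a rail and at y = +-110 mm by spacers. The two steel stop pins, 12 mm thick, stand 14 mm in front of the line at y = +-50 mm.
- slat_edge (a point): Middle of the front lower edge of the loose slat, on the slat: red, 100 mm deep, 250 mm wide, 10 mm thick, 0.25 kg, with a small white centre mark on top. At rest it is 9 mm above the board's top.
- slat (a joint): Hinge of the loose slat at its rear edge, 100 mm behind its front edge: 0 lying down at rest, grows as the front edge is lifted (0.05 rad lifts it 5 mm). Only its weight keeps it down.
- lever (a joint): Lever angle (rad), axis along board y. At 0 it leans 0.5 from vertical towards board -x (the robot); growing, it swings over to +x. Green-flagged notch at 0.90 (0.4 past vertical), end stop at 1.3. Friction (0.2 N m, 2 N at the knob) holds it where it is left; no click is felt. It sinks the pins: 12 mm out of the board at 0, flush at 0.73, 3 mm below the surface at 0.9.
- lever_pivot (a point): The lever's pivot axis: board x -60, y 135 mm, 25 mm above the board's top. On its +y side stands a grey quadrant plate, 45 mm in radius, with two white-marked notches and the green-flagged one; leave it room from 14 mm to 24 mm in y.
- lever_knob (a point): Centre of the lever's black ball knob, 26 mm across, 100 mm from the pivot; the stem is a steel rod 10 mm thick.
- strip: Loose drip strip, 0.15 to 0.27 kg: aluminium plate 100 x 160 x 4 mm (x, y, z), origin at the centre of its underside, x towards its front edge, z up. A wooden batten, 12 mm thick in x, 140 mm long in y, 35 mm high (z 4 to 39 mm), stands on it at x = -35 mm, to be gripped across its 12 mm. A red line across the plate lies 26 mm behind the front edge.
- strip_edge (a point): Middle of the strip's front edge, at the underside (strip x +50, y 0, z 0 mm); axes as the strip.
- batten_top (a point): Middle of the batten's top, marked with a black line (strip x -35, y 0, z 39 mm).
- jar: Bystander: red paint jar with white cap, 60 mm across, 75 mm high; origin at the centre of its underside.
- pot: Bystander: black brush pot, 68 mm across, 85 mm high, with two brush handles up to 155 mm; origin at the centre of its underside.
- driver: Bystander: yellow-handled screwdriver lying along board x on the board's right side (board y about -148 mm), up to 30 mm thick; origin on its underside, where it lies on the board.
Mind the look-alikes: they are no part of the job. Of the things like the strip, leave any that is orange or pink; of the rest the larger one is meant.

How it is judged (in metres and radians):
On the way, in this order (a step that is already met when the one before it is completed fails the run):
1. the lever stands in the green-flagged notch (value of joint lever between 0.78 and 1.02 rad), for 0.3 s.
2. the strip's front edge is under the slat up to the red line, square and centred, with the lever still in the notch (all of step 1 and x of strip_edge in the frame of slat_line between 0.016 and 0.034 m and y of strip_edge in the frame of slat_line between -0.02 and 0.02 m and z of strip_edge in the frame of slat_line below 0.007 m and angle between the x axis of strip and the x axis of board, either way round below 0.1 rad), for 0.2 s.
At the end, for the whole second after the job is handed in: Lever at 0.78 to 1.02 rad; strip edge 16 to 34 mm past the slat edge, within 20 mm of centred and 0.1 rad of square, flat (0.03 rad), at rest; slat down (under 0.03 rad); fingers on the strip (over 3 N), pressing it on the board with 6 to 35 N (all of step 2 and value of joint slat below 0.03 rad and angle between strip's own z axis and vertical below 0.03 rad and contact force between strip and board between 6 and 35 N and contact force between the fingers and strip above 3 N and linear speed of strip below 0.01 m/s); the arm keeps its last pose, push and grip.
It fails at once if the slat's front edge is lifted more than 6 mm (value of joint slat above 0.06 rad).
It fails at once if the strip is rammed onto the board with more than 60 N (contact force between strip and board above 60 N).
It fails at once if the jar is moved more than 30 mm (distance of jar from where it was at the start of the episode above 0.03 m).
It fails at once if the brush pot is moved more than 30 mm (distance of pot from where it was at the start of the episode above 0.03 m).
It fails at once if the screwdriver is moved more than 30 mm (distance of driver from where it was at the start of the episode above 0.03 m).
It also fails if it takes over 59 s, if anything falls off the work surface, if the arm or the gripper's body presses on something with over 40 N, if the wrist force passes 120 N, or if a joint passes its speed limit or range.

ROBOT

A 6-joint arm with a two-finger parallel gripper is mounted at the origin on the work surface. World frame = base frame: x ahead of the robot, y to its left, z up, the work surface at z = 0. Lengths are in m, angles in degrees, forces in N, time in s.
With the tool pointing down it reaches from about 0.375 to 0.75 m from the base axis. Payload 9 kg.
Tool frame: the origin (TCP) lies where the fingers leave the gripper's body, on its centre line; the fingertips stand 73 mm ahead of it and the grasp point (between the pads) lies 54 mm ahead of it (robot.tip_reach is the distance from the TCP to the fingertips, in m); z points along the fingers, y is the direction in which the jaws open and shut (so a half turn about z gives the same grasp; the last joint's range is limited). The gripper opens to 85 mm and grips with 20 to 120 N. Pads are 22 mm wide; open, the fingers measure 114 mm over their backs; the gripper's body (76 mm by 85 mm) begins 54 mm behind the grasp point. The pads swing forward as they close: fully open they stand 13 mm farther back than shut.
Start: joints at [-81.114, 5.964, 5.575, 89.605, 0, 77.527], TCP at [0.219, -0.559, 0.304] pointing down, gripper open.
Joint ranges: [-171.21, 171.21], [-48.23, 106.86], [-62.78, 66.21], [-105.2, 120.99], [-86.42, 89.51], [-180, 180]. Speed limits (degrees/s): [127.2, 127.2, 147.25, 180, 180, 180].

INTERFACE

Orientations are given as [roll, pitch, yaw] about the fixed x, y, z axes, in that order (R = Rz(yaw) Ry(pitch) Rx(roll)).
In Python, from plant import robot gives the robot as it stands. Calls block until the motion is done:
- robot.move_pose(position, orientation): joint-space move of the TCP to a pose.
- robot.line_to(position, vel=0.15, rotation=None, guard=None): straight line of the TCP; rotation=None keeps the orientation; vel is the mean speed in m/s. With guard (N) it stops when the force on the tool has changed by that much, and returns True; else False.
- robot.goto_joints(angles): joint-space move.
- robot.set_gripper(opening): finger opening in m; the grip force is fixed at half the most; returns when the fingers have stopped.
- robot.pause(seconds).
- robot.ik(position, orientation): joint angles nearest the present ones, or None.
- robot.observe(): the state.
- robot.grab_frame(name): name is "scene" or "top"; returns the picture (420x560x3 uint8, blue, green, red); there is no depth.
- robot.get_calibration(name): a dict with "vertical_fov" (degrees; the focal length in pixels is half the picture's height over the tangent of half this angle, whatever the lens; pixels are square), "cx", "cy" (the principal point, pixels), "rvec" (rotation vector, rad) and "tvec" (3), from world to camera coordinates, as OpenCV has them. Camera axes: x right, y down, z forward; pixel columns grow to the right and rows downward; lengths in m; the calibration is good to about 2 mm. A picture is of the moment at which its call begins. get_calibration takes no time and is no camera call.
A pose or a line that the arm cannot do raises robot.IKError and nothing moves.
- robot.job_done(): hands the job in, once; it reports no verdict.
The state is a dict: "time": time; "q": joint angles; "qvel": joint speeds; "joint_torque": joint torques, N m; "tool_pos": TCP position; "tcp_rot": TCP orientation; "ft_force": force on the tool from outside, world axes, zero at the start; "torque": the same for the moment, N m; "gripper_width": finger opening in m.
Only numpy, scipy, OpenCV 4.12 (cv2) and the standard library are available. Lean on these libraries where they do the work, as an engineer would, in place of code of your own. Each camera call takes 0.05 s, during which the arm holds its last target. There are 200 camera calls.

## Working session

There is one attempt and no reset: what is moved stays moved. The work goes in short steps, each a Python script; the robot and the scene stay as the last script left them, time stands still between calls to the robot, and variables do not carry over. Pictures are saved under pics/ and viewed, about 8 in all and at most 12, crops included, and the job is handed in when it is done.

```bash
ls; mkdir -p pics
python3 - <<'E'
from plant import robot
import cv2
for n in("scene","top"):
    c=robot.get_calibration(n);print(n,c)
    f=robot.grab_frame(n);cv2.imwrite(f"pics/{n}0.png",f)
    cv2.imwrite(f"pics/{n}0v.png",cv2.resize(f,(800,600),interpolation=cv2.INTER_CUBIC))
print(robot.observe(),robot.tip_reach)
E
```

```text
pics
scene {'vertical_fov': 45.42786957526591, 'cx': 263.3036169273341, 'cy': 210.18513616005094, 'rvec': array([ 0.59881482,  2.59583058, -1.226968  ]), 'tvec': array([ 0.47491982, -0.03351667,  1.58409094])}
top {'vertical_fov': 50.957187807352256, 'cx': 281.42652575191937, 'cy': 213.1680390781379, 'rvec': array([ 2.17374529, -2.13384248,  0.08067902]), 'tvec': array([-0.00150363,  0.52597595,  1.08490044])}
{'time': 0.1, 'q': array([-8.11165347e+01,  5.99386956e+00,  5.53091081e+00,  8.96052317e+01,
        4.64680117e-05,  7.75254372e+01]), 'qvel': array([-0.03787526, -0.15933838, -0.00368677, -0.00234272,  0.09656813,
       -0.03487205]), 'joint_torque': array([ 6.97898911e-03, -5.58204353e+01,  5.04723358e+01,  1.28523083e-02,
       -2.16800654e-04, -1.10586092e-05]), 'tool_pos': array([ 0.21847855, -0.55857177,  0.3032078 ]), 'tcp_rot': array([-1.79933429e+02, -1.47749252e-02,  2.13580195e+01]), 'ft_force': array([ 0.11968335, -0.25553696, -0.11963023]), 'torque': array([-0.00039452, -0.02867998, -0.01682202]), 'gripper_width': 0.08532474816127632} 0.0726
```

View pics/top0v.png

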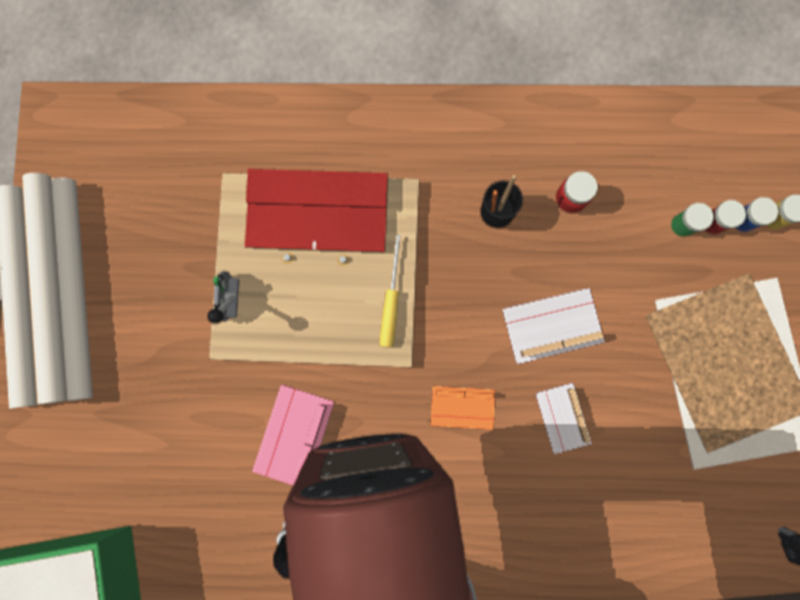

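View pics/scene0v.png

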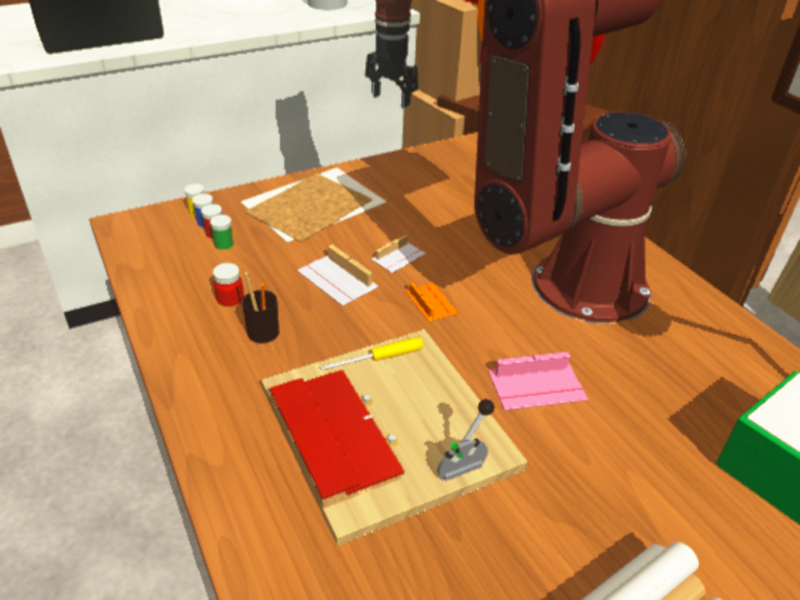

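Candidates for the strip in the top view (800x600 px): pink (293,435) and orange (463,408) are excluded by colour. The small white one is at (565,418) and the larger white one at (555,328), so I choose the larger. Next is a close crop of the strip and board.

```bash
cat > h.py <<'E'
import numpy as np, cv2
from plant import robot
def cam(n):
    c=robot.get_calibration(n); f=210/np.tan(np.radians(c["vertical_fov"]/2))
    K=np.array([[f,0,c["cx"]],[0,f,c["cy"]],[0,0,1.]]); return K,np.array(c["rvec"]),np.array(c["tvec"])
def proj(n,P):
    K,r,t=cam(n); return cv2.projectPoints(np.array(P,float).reshape(-1,3),r,t,K,None)[0][:,0]
def unproj(n,uv,z):
    K,r,t=cam(n); R=cv2.Rodrigues(r)[0]; C=-R.T@t
    d=(R.T@np.linalg.inv(K)@np.c_[np.array(uv,float).reshape(-1,2),np.ones(np.size(uv)//2)].T).T
    return C+d*((z-C[2])/d[:,2])[:,None]
E
python3 - <<'E'
import cv2,numpy as np
f=cv2.imread("pics/top0.png")
a=cv2.resize(f[110:270,140:300],None,fx=3,fy=3,interpolation=cv2.INTER_CUBIC)
b=cv2.resize(f[190:290,345:425],None,fx=4,fy=4,interpolation=cv2.INTER_CUBIC)
o=np.zeros((480,800,3),np.uint8);o[:,:480]=a;o[:400,480:]=b
cv2.imwrite("pics/crop1.png",o)
E
```

```text
(no output)
```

View pics/crop1.png

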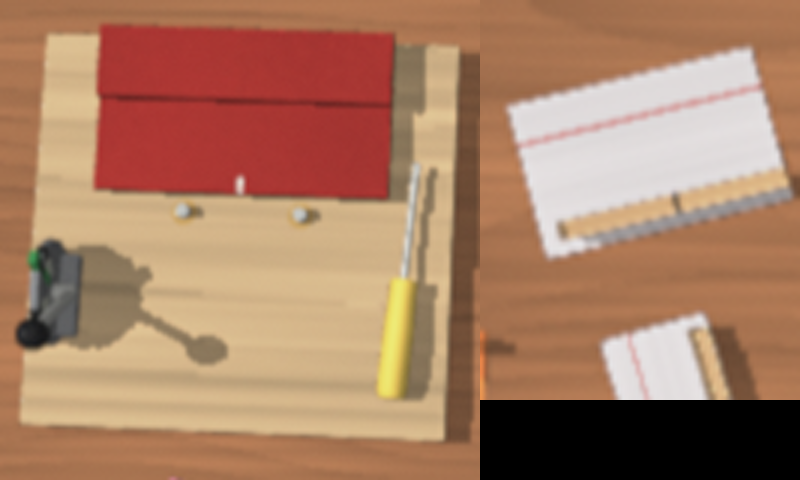

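Crop 1 shows the large white plate, with its red line at the far side and its batten near the robot with a black mid mark at (676,203). The board corners, slat edge with white mark (240,188), pins and lever knob (32,333) are all clear.

```bash
cat > fit.py <<'E'
from h import *
from scipy.optimize import least_squares
A=lambda u:(np.array(u,float)+.5)/3-.5+[140,110]
B=lambda u:(np.array(u,float)-[480,0]+.5)/4-.5+[345,190]
def T(p,L,z0=0):
    c,s=np.cos(p[2]),np.sin(p[2]); L=np.array(L,float)
    return np.c_[p[0]+c*L[:,0]-s*L[:,1],p[1]+s*L[:,0]+c*L[:,1],L[:,2]+z0]
def fit(L,uv,p0):
    r=least_squares(lambda p:(proj("top",T(p,L))-uv).ravel(),p0,loss='soft_l1',x_scale=[.1,.1,.1]); return r.x,r.fun.reshape(-1,2)
Lb=np.array([[.17,.18,.024],[.17,-.18,.024],[-.17,-.18,.024],[-.17,.18,.024],[.03,.125,.043],[.03,-.125,.043],[.016,.05,.036],[.016,-.05,.036]])
Ub=A([[47,34],[459,46],[444,440],[22,424],[95,190],[388,198],[182,211],[301,215]])
Ls=np.array([[.05,.08,.004],[.05,-.08,.004],[-.05,.08,.004],[-.035,0,.039],[-.035,.07,.039],[-.035,-.07,.039]])
Us=B([[508,105],[750,47],[550,258],[676,203],[562,230],[788,178]])
pb,rb=fit(Lb,Ub,[.55,.05,0]); ps,rs=fit(Ls,Us,[.5,-.3,.2])
if __name__=="__main__":
    print(pb,rb.round(1)); print(ps,rs.round(1))
    print("knob", unproj("top",A([32,333]),.024+.025+.1*np.cos(.5)), T(pb,[[-.06-.1*np.sin(.5),.135,.137]]))
    for n,P in(("slat_line",[.03,0,.024]),("pivot",[-.06,.135,.049])): print(n,T(pb,[P]))
    print("batten",T(ps,[[-.035,0,.039]]), "jar/pot", unproj("top",[[578*.7,186*.7]],.075),unproj("top",[[501*.7,205*.7]],.085))
    f=cv2.imread("pics/scene0.png")
    for p,L in((pb,Lb),(ps,Ls)):
        for q in proj("scene",T(p,L)): cv2.circle(f,tuple(int(round(x*8)) for x in q),8,(255,0,255),-1,shift=3)
    cv2.imwrite("pics/chk.png",cv2.resize(f[140:390,150:390],None,fx=2.4,fy=2.4,interpolation=cv2.INTER_CUBIC))
E
python3 fit.py
```

```text
[ 0.5899114   0.16558649 -0.01688844] [[-0.1 -0.1]
 [ 0.4 -0.4]
 [ 0.8  0.4]
 [-0.7  0.5]
 [-0.6 -0.1]
 [ 0.3  0.3]
 [ 0.1 -0.2]
 [-0.3 -0.3]]
[ 0.49571769 -0.2612324   0.25366637] [[-0.   0.2]
 [ 0.2  0.1]
 [-0.7  0. ]
 [ 0.   0.1]
 [ 0.9 -0.1]
 [-0.3 -0.3]]
knob [[0.4921308  0.30485869 0.13675826]] [[0.48426407 0.30239014 0.137     ]]
slat_line [[0.61990713 0.16507986 0.024     ]]
pivot [[0.53219979 0.3015805  0.049     ]]
batten [[ 0.46183773 -0.27001582  0.039     ]] jar/pot [[ 0.72997233 -0.29030164  0.075     ]] [[ 0.69241153 -0.15795393  0.085     ]]
```

View pics/chk.png

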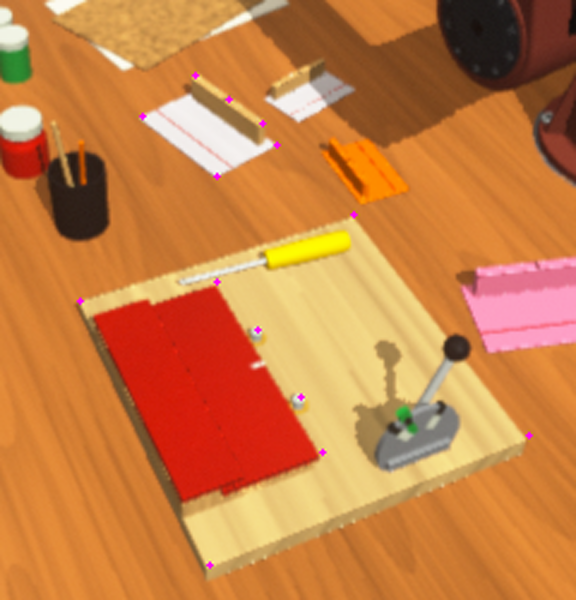

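Both cameras agree to about 1 px. First the lever: I'll cage the knob between open fingers and follow its arc.

```bash
cat > lever.py <<'E'
from fit import *
pw=T(pb,[[-.06,.135,.049]])[0]; yaw=np.degrees(pb[2])
ex=np.array([np.cos(pb[2]),np.sin(pb[2]),0])
def knob(a): return pw+.1*(np.sin(a)*ex+np.cos(a)*np.array([0,0,1]))
E
python3 - <<'E'
from lever import *
robot.set_gripper(.046); w=robot.observe()["gripper_width"]; print("w",w)
qs=[(robot.ik([.487,.302,.30],[180,0,yaw+s]),s) for s in(90,-90)]; print(qs)
s=min((abs(q[5]),s) for q,s in qs if q is not None)[1]
k0=(knob(-.46)); up=.052
robot.move_pose([k0[0],k0[1],.30],[180,0,yaw+s])
print(robot.line_to(k0+[0,0,up],vel=.1,guard=8), robot.observe()["tool_pos"],k0)
off=w/2-.013
for a in np.linspace(-.4,.4,9):
    o=off*min(1,(a+.5)/.3)
    robot.line_to(knob(a)+ex*o+[0,0,up],vel=.12)
robot.pause(.3)
st=robot.observe();print(st["time"],st["tool_pos"],st["ft_force"],knob(.4)+ex*off+[0,0,up])
p=st["tool_pos"];robot.line_to([p[0],p[1],.32],vel=.15)
# then approach side for strip
g=T(ps,[[-.035,0,0]])[0]; robot.move_pose([g[0],g[1],.26],[180,0,np.degrees(ps[2])+90])
robot.pause(.2);f=robot.grab_frame("scene");cv2.imwrite("pics/s1.png",f)
print(robot.observe()["time"],robot.observe()["q"])
cv2.imwrite("pics/s1v.png",cv2.resize(f[130:390,150:390],None,fx=2.3,fy=2.3,interpolation=cv2.INTER_CUBIC))
E
```

```text
w 0.046063847201071144
[(array([ 18.73274379,   1.18889427,   0.20833586,  89.0194416 ,
         0.        , 109.70037991]), 90), (array([ 18.73274379,   1.18889427,   0.20833586,  89.0194416 ,
         0.        , -70.29962009]), -90)]
False [0.48821702 0.30247965 0.19144296] [0.48781131 0.30233022 0.13860525]
7.5417 [0.58098233 0.30080941 0.1932747 ] [ 0.15707188  1.81676916 -0.57804513] [0.58116656 0.30075345 0.1931061 ]
10.8917 [-4.42894716e+01 -5.66377693e+00 -1.06288391e+01  8.50311672e+01
  2.30220412e-03  3.11245674e+01]
```

View pics/s1v.png

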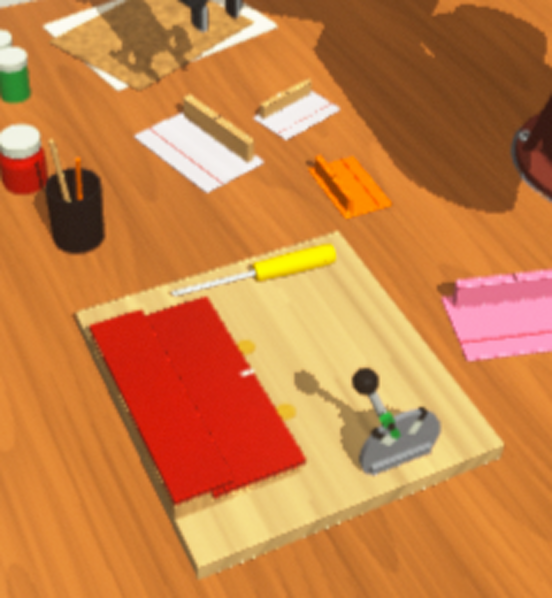

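The lever stem now lies at the green flag (knob at (365,381)), and only ochre sockets remain where the pins were. Next a numeric check of the knob angle and tool pose, then the grasp.

Run:
```python
from lever import *
uv=(np.array([365,381])+.5)/2.3-.5+[150,130]
for a in(.28,.34,.4,.46,.52): print(a, proj("scene",[knob(a)])[0].round(1), uv.round(1))
st=robot.observe(); print(st["tool_pos"],st["tcp_rot"],((proj("scene",[st["tool_pos"]-[0,0,.073]])[0]-[150,130])*2.3).round())
robot.set_gripper(.05)
g=T(ps,[[-.035,0,0]])[0]; 
print(robot.line_to([g[0],g[1],.085],vel=.12,guard=6)); st=robot.observe();print(st["tool_pos"],st["ft_force"])
f=robot.grab_frame("scene");cv2.imwrite("pics/s2.png",f)
cv2.imwrite("pics/s2v.png",cv2.resize(f[130:260,170:300],None,fx=4,fy=4,interpolation=cv2.INTER_CUBIC))
```

```text
0.28 [313.7 292.2] [308.4 295.4]
0.34 [311.3 293.6] [308.4 295.4]
0.4 [309.  295.1] [308.4 295.4]
0.46 [306.7 296.7] [308.4 295.4]
0.52 [304.5 298.3] [308.4 295.4]
[ 0.46210059 -0.26971554  0.26003916] [1.79996080e+02 2.03780746e-03 1.04585961e+02] [217.  24.]
False
[ 0.46221854 -0.27038797  0.08578995] [ 0.42674096  0.26073595 -0.11132887]
```

View pics/s2v.png

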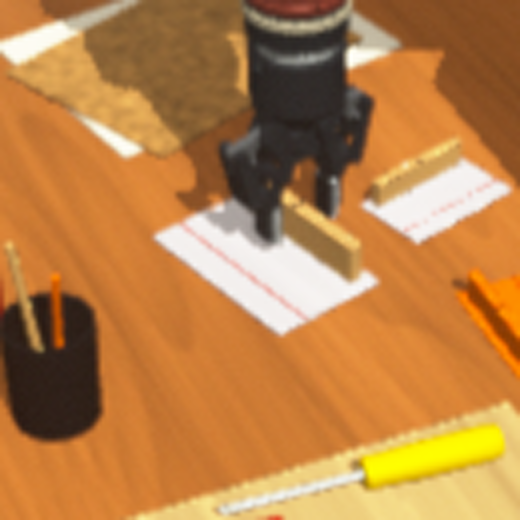

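Fingers straddle the batten at its middle. The knob matches about 0.91 rad. Now grip, lift and carry to a staging pose in front of the slat, then a guarded touchdown.

Run:
```python
from lever import *
z0=robot.observe()["tool_pos"][2]
robot.set_gripper(0.0); st=robot.observe(); print("w",st["gripper_width"],st["tool_pos"],st["ft_force"])
p=st["tool_pos"]; robot.line_to([p[0],p[1],.21],vel=.12); robot.pause(.2); st=robot.observe(); print("held",st["ft_force"],st["torque"],st["gripper_width"])
s=T(pb,[[.03-.016-.085,0,0]])[0]
robot.line_to([s[0],s[1],.21],vel=.18,rotation=[180,0,yaw+90])
robot.line_to([s[0],s[1],z0+.024+.008],vel=.1)
robot.pause(.2); f0=robot.observe()["ft_force"]
r=robot.line_to([s[0],s[1],z0+.024-.003],vel=.01,guard=3); st=robot.observe()
print(r,"touch",st["tool_pos"][2],"expected",z0+.024,f0,st["ft_force"],st["time"])
for n in("top","scene"): cv2.imwrite(f"pics/{n}3.png",robot.grab_frame(n))
a=cv2.resize(cv2.imread("pics/top3.png")[150:260,150:290],None,fx=2.8,fy=2.8,interpolation=cv2.INTER_CUBIC)
b=cv2.resize(cv2.imread("pics/scene3.png")[200:350,220:360],None,fx=2.8,fy=2.8,interpolation=cv2.INTER_CUBIC)
o=np.zeros((420,784,3),np.uint8);o[:308,:392]=a;o[:,392:]=b;cv2.imwrite("pics/c3.png",o)
```

```text
w 0.010720382214521693 [ 0.46205097 -0.2701979   0.08540112] [-0.69275506 -0.16250299  2.74237844]
held [-0.77938248  0.54613105 -2.11047953] [-0.02526804  0.08151546  0.00356804] 0.011022794945979332
True touch 0.10937714904495846 expected 0.10976667129960951 [ 0.22469257  0.93592068 -1.55823992] [-0.72213288  0.30363809  4.17220037] 19.2667
```

View pics/c3.png

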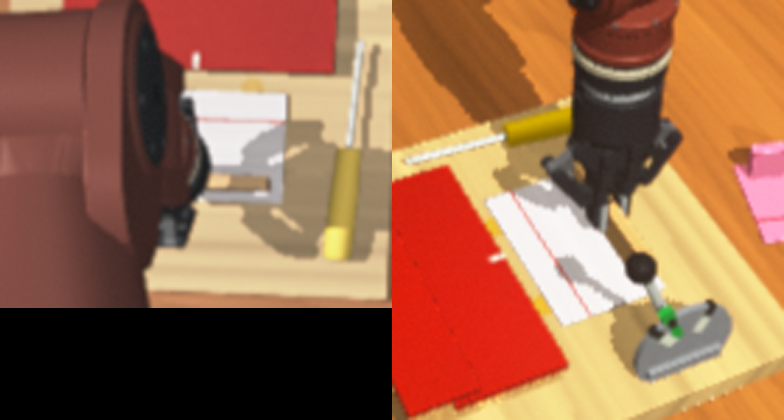

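The strip lies flat and square in front of the slat: front corners at (487,198) and (565,325) in the scene crop, and the right corner at (288,94) in the top crop.

Run:
```python
from lever import *
def tob(P): c,s=np.cos(pb[2]),np.sin(pb[2]); d=P[:,:2]-pb[:2]; return ((d@np.array([[c,-s],[s,c]]))*1e3).round(1)
S=(np.array([[487-392,198],[565-392,325]])+.5)/2.8-.5+[220,200]
print("scene corners, board mm",tob(unproj("scene",S,.028)))
# same-camera reference: slat front top corners / mark in scene crop
print("slat mark scene", tob(unproj("scene",(np.array([[490-392,261]])+.5)/2.8-.5+[220,200],.043)))
print("slat near corner", tob(unproj("scene",(np.array([[567-392,365],])+.5)/2.8-.5+[220,200],.043)))
S=(np.array([[288,94],[196,67]])+.5)/2.8-.5+[150,150]
print("top FR corner",tob(unproj("top",S[:1],.028)),"mark",tob(unproj("top",S[1:],.043)))
print("intended edge: 14, +-80"); st=robot.observe();print(st["tool_pos"],st["tcp_rot"])
```

```text
scene corners, board mm [[ 11.8 -81. ]
 [ 13.4  80.6]]
slat mark scene [[46.8  1.7]]
slat near corner [[ 36.4 128. ]]
top FR corner [[ 12.7 -82.1]] mark [[32.   0.5]]
intended edge: 14, +-80
[0.51885515 0.16677606 0.10936761] [-1.79987702e+02 -3.60471004e-04  8.90298546e+01]
```

Measured edge is at about 12.8 mm, centred and square. Advance 43 mm hovering 2 mm up, with a force guard, then press down in small steps.

Run:
```python
from lever import *
p=robot.observe()["tool_pos"]; t=np.array([p[0],p[1],.1094])
robot.line_to(t+[0,0,.002],vel=.02); robot.pause(.2); f0=robot.observe()["ft_force"]
r=robot.line_to(t+ex*.043+[0,0,.002],vel=.03,guard=5); robot.pause(.3); st=robot.observe(); print(r,f0,st["ft_force"],st["tool_pos"],st["time"])
if not r:
    c=t+ex*.043; z=c[2]+.002
    for i in range(40):
        z-=.0003; robot.line_to([c[0],c[1],z],vel=.01); robot.pause(.15); F=robot.observe()["ft_force"]
        if F[2]>9.5: break
    robot.pause(.4); st=robot.observe(); print(i,z,st["ft_force"],st["torque"],st["tool_pos"],st["time"])
for n in("top","scene"): cv2.imwrite(f"pics/{n}4.png",robot.grab_frame(n))
a=cv2.resize(cv2.imread("pics/top4.png")[150:260,150:290],None,fx=2.8,fy=2.8,interpolation=cv2.INTER_CUBIC)
b=cv2.resize(cv2.imread("pics/scene4.png")[200:350,220:360],None,fx=2.8,fy=2.8,interpolation=cv2.INTER_CUBIC)
o=np.zeros((420,784,3),np.uint8);o[:308,:392]=a;o[:,392:]=b;cv2.imwrite("pics/c4.png",o)
```

```text
False [-0.69152473 -0.49542347 -2.47232927] [ 0.42882628  0.16446072 -1.64413772] [0.56181425 0.16608881 0.11143428] 21.75
9 0.10840000000000005 [-6.70439169 -1.86409314 10.78372047] [-0.18370103  1.18055853 -0.04636907] [0.56186333 0.16603188 0.10936907] 26.15
```

View pics/c4.png

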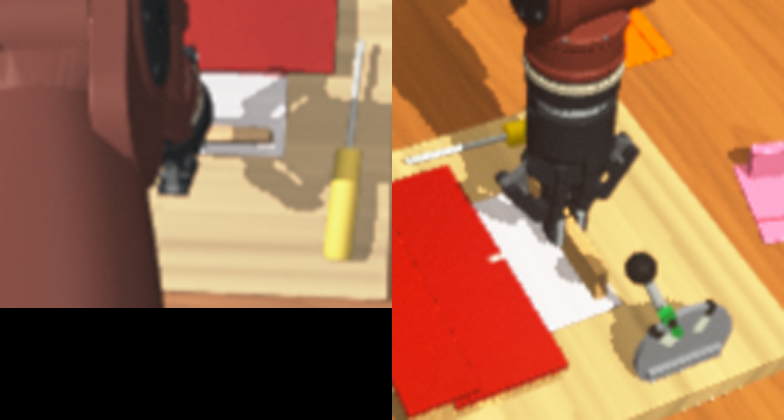

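Run:
```python
from lever import *
c,s=np.cos(pb[2]),np.sin(pb[2])
P=unproj("top",(np.array([[285,154]])+.5)/2.8-.5+[150,150],.028)
print("rear right corner, board mm",(P[:,:2]-pb[:2])@np.array([[c,-s],[s,c]])*1e3)
for i in range(3):
    robot.pause(.5); st=robot.observe(); print(st["ft_force"],st["tool_pos"],st["gripper_width"])
a=cv2.imread("pics/scene3.png").astype(int);b=cv2.imread("pics/scene4.png").astype(int)
# slat front-left part unchanged between frames -> not lifted
print("slat px diff",abs(a-b)[265:335,222:270].max(axis=2).mean())
```

```text
rear right corner, board mm [[-42.35276257 -81.74144043]]
[-5.58643067 -0.73902262 10.96536053] [0.56185478 0.16607756 0.1093818 ] 0.010854525334602618
[-6.51875717 -1.03403953 10.95697072] [0.56186088 0.16607326 0.10938624] 0.010799258321977341
[-6.36321563 -0.75585021 11.23602436] [0.56188589 0.16606297 0.10938663] 0.011343690599588532
slat px diff 16.054166666666667
```

```bash
python3 - <<'E'
import cv2,numpy as np
m=[]
for i in(3,4):
    f=cv2.imread(f"pics/scene{i}.png").astype(int)[200:350,160:285]
    m.append((f[...,2]>120)&(f[...,1]<60)&(f[...,0]<60))
d=m[0]^m[1]; print(m[0].sum(),m[1].sum(),d.sum()); print(np.argwhere(d)[:10]+[200,160])
E
python3 -c "
from plant import robot
robot.job_done(); s=robot.observe(); print(s['time'],s['ft_force'])"
```

```text
4774 4785 43
[[200 282]
 [200 283]
 [200 284]
 [201 282]
 [206 170]
 [211 183]
 [211 284]
 [212 283]
 [213 164]
 [214 279]]
the job is handed in; nothing more can be done
the job is handed in; nothing more can be done
```

I threw the lever into the green-flagged notch and slid the drip strip under the loose slat up to about its red line. I handed the job in at about 28 s of the allowed 59 s, still gripping and pressing. No verdict was reported.

- **Lever:** the image fit puts it at about 0.91 rad (0.78–1.02 allowed), and both pins had visibly sunk into the board.
- **Strip position:** the front edge is about 26–28 mm past the slat line, about 1 mm off centre, and square to within about 0.01 rad when checked just before insertion. The red line is hidden in the last pictures, so I could not confirm its position by eye.
- **Slat:** it did not visibly move. Its red outline was the same before and after insertion, with 43 of about 4,780 pixels differing, apparently scattered or from other things in view. An earlier, rougher picture comparison did show a difference, but that area probably took in part of the moving strip, so I discounted it.
- **Press:** the wrist reads about 11 N, and with the strip's weight of about 2 N that makes roughly 13 N on the board. It was steady over 1.5 s, with the fingers closed on the batten.
- **Two weaker points:** a steady sideways force of about 6 N remained, probably friction, without any movement. I did not measure the strip's tilt; I judged it flat because the tool stood at the same height as when the strip first touched the board.
- **Bystanders:** I never touched the jar, pot or screwdriver.

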